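# Load a printed gear on the checking rail and hold it at the detent

### The job

One of the three printed gears has a bore that fits the steel post of the checking carriage closely: put that gear on the post, boss up and seated flat on the carriage. Then take the carriage's black knob and slide the carriage along the rail towards the camera block until the spring ball snaps into the notch in the carriage's side, and finish still gripping the knob with the carriage held at that notch. Leave the other two gears and everything else on the bench where they are.

Things in the scene. Friction and masses are not known exactly. Their poses are not given: they have to be found in the camera images.
- gear_mid: Green printed spur gear, the one that fits the post: toothed disc 72 mm over the teeth and 12 mm thick, lying flat, with a round boss of 37 mm outside diameter standing on its middle up to 38 mm above the underside, and a straight through bore of 22 mm. 80 g give or take 30 %. Origin: centre of the underside, on the bore's axis; z is the axis, towards the boss.
- gear_narrow: Green printed gear of the same kind, to be left alone: 68 mm over the teeth, disc 12 mm thick, boss of 31 mm diameter up to 38 mm, bore 14 mm (too small for the post). Origin: centre of the underside, z up.
- gear_wide: Green printed gear of the same kind, to be left alone: 76 mm over the teeth, disc 12 mm thick, boss of 45 mm diameter up to 38 mm, bore 33 mm (far too loose on the post). Origin: centre of the underside, z up.
- rail: Checking rail fixed on the bench: grey base plate 155 mm wide (from 45 mm on the -x side to 110 mm on the +x side of the rail's middle line), 380 mm long and 10 mm thick, with an aluminium rail along its y axis and an end stop at each end. Origin: on the bench under the rail's middle; y is the slide direction (towards the camera block), -x the side of the knob, z up. It does not move.
- carriage (a joint): Position of the aluminium carriage along the rail, 0 to 0.22 m, growing along the rail's +y. The carriage (76 by 110 mm, its flat top 42 mm above the bench) starts near 0. At value v the post, the notch and the knob all lie at rail y = v - 0.11. It slides with about 1.5 N of friction and stays where it is left.
- post_foot (a point): Point on the carriage's top (42 mm above the bench) at the foot of the upright steel post, on the post's axis. The post is 20 mm thick and 32 mm tall, its last 6 mm tapering to 12 mm. Axes as those of the rail.
- notch (a point): Middle of the 12 mm wide notch in the carriage's +x side, where the ball goes in; on the side's outer face, 50 mm from the post's axis, 35 mm above the bench. Axes as those of the rail. The side is a 3 mm deep step for the ball: a gentle lead-in ramp from 55 to 40 mm ahead of the notch, then flat up to the notch, and the same behind it.
- knob: Upright black round knob of the carriage, 20 mm in diameter and 45 mm tall (38 to 83 mm above the bench), on a flat 20 mm wide arm whose top is 38 mm above the bench; 90 mm from the post's axis on the -x side. Origin: centre of its foot, 38 mm above the bench, z up. The knob can spin about its own upright axis but not tilt.
- index_block: Camera block: dark block 40 by 40 mm with a small black camera on top, up to 90 mm above the bench, clamped on the +x side of the rail, not moving. A 16 mm spring ball stands out of its face towards the carriage. Its origin lies on the rail's middle line 10 mm above the bench, at the rail y of the ball (the block itself is 60 to 100 mm, the camera 62 to 106 mm, to +x of it); axes as those of the rail.
- ball_line (a point): Point in front of the ball, 50 mm from the rail's middle line, 35 mm above the bench: the ball is in the notch when notch coincides with it. The ball is pressed out with 6 to 8 N: pushing takes 3 to 5 N in all while it rides on the flat; within 5 mm of the notch it pulls the carriage in (the push drops by 3 N or more); 10 to 15 N push it out again. The end stop is 40 mm or more beyond.
- glue: White glue bottle, 36 mm in diameter, 100 mm tall, standing; to be left alone. Origin: centre of the underside.
- scraper: Spatula lying on the bench, 150 mm long; to be left alone.
- driver: Screwdriver lying on the bench, 190 mm long; to be left alone.
- spool: Small spool of black filament lying flat, 100 mm in diameter, 45 mm tall; to be left alone. Origin: centre of the underside.
- screws: Clear jar with a steel cap, 60 mm in diameter, 70 mm tall, standing; to be left alone. Origin: centre of the underside.
- bracket: Grey printed angle bracket 60 by 30 by 42 mm; to be left alone. Origin: centre of the underside.
There are look-alikes about, which are no part of the job. What is shaped like the gear_mid but brown or purple is not meant.

How it is judged:
On the way, in this order (a step that is already met when the one before it is completed fails the run):
1. The fitting gear is seated on the post and let go, with the carriage still at least 30 mm short of the ball (distance between gear_mid and post_foot below 0.004 m and angle between gear_mid's own z axis and vertical below 0.08 rad and contact force between the fingers and gear_mid below 0.3 N and y of notch in the frame of ball_line below -0.03 m), for 0.2 s.
2. The knob is gripped while the carriage is still at least 30 mm short of the ball (contact force between the fingers and knob above 1.5 N and y of notch in the frame of ball_line below -0.03 m), for 0.1 s.
3. The notch is on the ball with the fingers on the knob (contact force between the fingers and knob above 1.5 N and y of notch in the frame of ball_line between -0.0025 and 0.0025 m), for 0.2 s.
At the end, for the whole second after the job is handed in: The fingers still grip the knob (over 1.5 N), the carriage rests with the notch's middle within 2.5 mm of the ball, and the fitting gear sits flat on the carriage around the post (underside centre within 4 mm of the post's foot, tilt under 0.08 rad), touched by nothing but the carriage (all of step 3 and velocity of joint carriage between -0.01 and 0.01 m/s and distance between gear_mid and post_foot below 0.004 m and angle between gear_mid's own z axis and vertical below 0.08 rad and contact force between each of the arm, the fingers and gear_mid below 0.5 N); the arm keeps its last pose, push and grip.
It fails at once if another gear is moved more than 30 mm (distance of any of gear_narrow, gear_wide from where it was at the start of the episode above 0.03 m).
It fails at once if something else on the bench is moved more than 40 mm (distance of any of glue, scraper, driver, spool, screws, bracket from where it was at the start of the episode above 0.04 m).
It also fails if it takes over 64 s, if anything falls off the work surface, if the arm or the gripper's body presses on something with over 40 N, if the wrist force passes 120 N, or if a joint passes its speed limit or range.

### The arm

A 6-joint arm with a two-finger parallel gripper is mounted at the origin on the work surface. World frame = base frame: x ahead of the robot, y to its left, z up, the work surface at z = 0. Lengths are in m, angles in rad, forces in N, time in s.
With the tool pointing down it reaches from about 0.425 to 1.125 m from the base axis. Payload 14.9 kg.
Tool frame: the origin (TCP) lies at the very end of the fingers, on their centre line; the grasp point (between the pads) lies 19 mm behind it; z points along the fingers, y is the direction in which the jaws open and shut (so a half turn about z gives the same grasp; the last joint's range is limited). The gripper opens to 91 mm and grips with 3 to 60 N. Pads are 32 mm wide; open, the fingers measure 118 mm over their backs; the gripper's body (76 mm by 178 mm) begins 60 mm behind the grasp point.
Start: joints at [-0.033, 0.379, 1.734, -0, 1.028, -0.033], TCP at [0.7, -0, 0.214] pointing down, gripper open.
Joint ranges: [-2.77, 2.77], [-0.74, 2.19], [0, 2.66], [-1.06, 4.2], [0.31, 2.87], [-3.08, 3.08]. Speed limits (rad/s): [1.89, 1.89, 2.39, 3.14, 3.14, 3.14].

### API

Orientations are given as a unit quaternion [w, x, y, z].
In Python, from station import * gives the robot as it stands. The module is installed in compiled form; this text tells all that it offers.
- The arm moves only by the shell command python3 -m creep 'ROWS' [OPENING] [FORCE]. ROWS is JSON, a list of rows, each a list of 2 entries, a list of its own where there are three numbers: the shift along the tool's x, y, z in mm, then the turn about the tool's z in degrees. In form: [[[tx, ty, tz], yaw], ...]. A call has 1 to 20 rows; each row shifts and turns the commanded pose from where the row before left it, along the tool's axes as they then stand; what a row does not reach is not made up. A row lasts 1/12 s, in which the tool goes at most 41.7 mm and 7.16 degrees, less where a joint would pass 70% of its speed; a pose out of reach is approached as far as the arm can. A call is refused whole if a number of a shift passes 41.7 or a number of a turn 7.16, either way. A call with a gripper value outside its range is refused whole. OPENING is the opening in per cent of the stroke, from 0 (shut) to 100 (fully open), set as the call begins (- or left out, the last holds). The fingers move at their own pace and stop on an object; FORCE is the grip in N (left out, the last holds). Time passes only in rows, so rows that do not move let the fingers close. It gives the time, the measured TCP pose, the force and the opening at its end, in the units of the state.
- state(): the state, without advancing time (a new reading comes with each control period).
- camera(name): name is "scene" or "side" or "wrist"; returns (picture, depth): 400x640x3 uint8, blue, green, red; 400x640 float32, m along the optical axis (not along the pixel's ray), 0 where there is no reading.
- camera_params(name): a dict with "K" (3x3 intrinsics, pixels), "xyz" and "attitude" of the camera in the world. Camera axes: x right, y down, z forward; pixel columns grow to the right and rows downward; lengths in m; the calibration is good to about 2 mm. The wrist camera is an equidistant fisheye: a pixel r from the principal point sees the ray r / f radians off the axis. A picture is of the moment at which its call begins: read the wrist's pose just before it. camera_params takes no time and is no camera call; for the wrist camera it gives the pose at the moment of the call.
- job_done(): hands the job in, once; it reports no verdict.
Trained networks look in the newest picture that a camera, given by its name, has taken for a name from the list of things; names that differ only in an ending like _2 or _b are one class to them, and where a whole thing is asked for, a point or a joint stands for the part that bears it (a point fixed in the world has none). Each returns a list of dicts, best first, with "conf" (0 to 1); they miss things now and then, are a little off and sometimes report something else, mostly with a low value. They report only what shows in the picture. A call takes as long as a camera call. They do not tell look-alikes from the thing itself.
- trace(camera, label): "region" (400x640 bool, what is visible of it) and "uv" ([column, row] in pixels, amid what is visible of it).
The state is a dict: "time_s": time; "q": joint angles; "joint_velocities": joint speeds; "joint_efforts": joint torques, N m; "ee_pos": TCP position; "eef_rot": TCP orientation; "ft_force": force on the tool from outside, world axes, zero at the start; "moment": the same for the moment, N m; "finger_gap": opening from 0.0 (shut) to 1.0 (fully open).
Only numpy, scipy, OpenCV 4.12 (cv2) and the standard library are available. Lean on these libraries where they do the work, as an engineer would, in place of code of your own. Each camera call takes 0.05 s, during which the arm holds its last target.

## Working session

There is one attempt and no reset: what is moved stays moved. The work goes in short steps, Python scripts to look and compute and a shell command to move; the robot and the scene stay as the last step left them, time stands still between calls to the robot, and variables do not carry over. Pictures are saved under pics/ and viewed, and the job is handed in when it is done.

```bash
mkdir -p pics; cat > h.py <<'E'
from station import *
import numpy as np, cv2
from scipy.spatial.transform import Rotation as R
def P(n):
    p=camera_params(n); a=np.array(p["attitude"],float)
    Rm=R.from_quat([a[1],a[2],a[3],a[0]]).as_matrix() if a.size==4 else a.reshape(3,3)
    return np.array(p["K"]),np.array(p["xyz"]),Rm
def ray(n,uv,pp=None):
    K,t,Rm=pp or P(n); u=(uv[0]-K[0,2])/K[0,0]; v=(uv[1]-K[1,2])/K[1,1]
    if n=="wrist":
        r=np.hypot(u,v); d=np.array([np.sin(r)*u/max(r,1e-9),np.sin(r)*v/max(r,1e-9),np.cos(r)])
    else: d=np.array([u,v,1.])
    return t,Rm@d
def atz(n,uv,z,pp=None):
    t,d=ray(n,uv,pp); return t+d*(z-t[2])/d[2]
def cloud(n,D,pp=None):
    K,t,Rm=pp or P(n); h,w=D.shape; U,V=np.meshgrid(np.arange(w),np.arange(h))
    u=(U-K[0,2])/K[0,0]; v=(V-K[1,2])/K[1,1]
    if n=="wrist":
        r=np.hypot(u,v)+1e-12; s=np.tan(np.minimum(r,1.4))/r; u=u*s; v=v*s
    X=np.stack([u*D,v*D,D],-1)
    return X@Rm.T+t
E
python3 - <<'E'
from h import *
print(state())
for n in ("scene","side","wrist"):
    p=camera_params(n); print(n,p)
    im,D=camera(n); cv2.imwrite(f"pics/{n}0.png",im); np.save(f"pics/{n}0.npy",D); print((D>0).mean())
E
```

```text
{'time_s': 0.0, 'q': array([-3.33123715e-02,  3.79433474e-01,  1.73477850e+00, -1.12401845e-05,
        1.02851283e+00, -3.32886057e-02]), 'joint_velocities': array([ 5.44657233e-05,  2.94664408e-04,  3.59710566e-04,  5.74212487e-04,
       -8.94440736e-04, -7.81672741e-04]), 'joint_efforts': array([ 6.45993277e-04, -7.63727903e+01, -4.34372771e+01,  6.49972307e-02,
        4.23743343e-02, -1.55693674e-04]), 'ee_pos': array([ 6.99597269e-01, -3.52347024e-06,  2.13271970e-01]), 'eef_rot': array([-4.10095032e-04,  7.07113017e-01,  7.07100318e-01, -3.90242718e-04]), 'ft_force': array([ 0.08913048,  0.40825208, -0.45728737]), 'moment': array([-0.06871643, -0.00843087, -0.00411813]), 'finger_gap': 0.998869737773588}
scene {'K': array([[427.30742972,   0.        , 320.31468042],
       [  0.        , 427.30742972, 201.52426092],
       [  0.        ,   0.        ,   1.        ]]), 'xyz': array([1.13775653, 0.27810489, 0.91330807]), 'attitude': array([-0.17785389,  0.48609217,  0.80764433, -0.28247661])}
0.9959609375
side {'K': array([[409.61395937,   0.        , 320.25625705],
       [  0.        , 409.61395937, 193.88622829],
       [  0.        ,   0.        ,   1.        ]]), 'xyz': array([-0.06085803, -0.61300902,  0.79585677]), 'attitude': array([-0.37916401,  0.84498042, -0.34528151,  0.15173473])}
0.9960390625
wrist {'K': array([[309.70691629,   0.        , 313.41808572],
       [  0.        , 309.70691629, 200.76221797],
       [  0.        ,   0.        ,   1.        ]]), 'xyz': array([0.70016189, 0.0768751 , 0.38460107]), 'attitude': array([ 1.38036570e-01,  9.90426898e-01, -6.63547970e-04, -1.57173977e-04])}
0.9948359375
```

View pics/scene0.png

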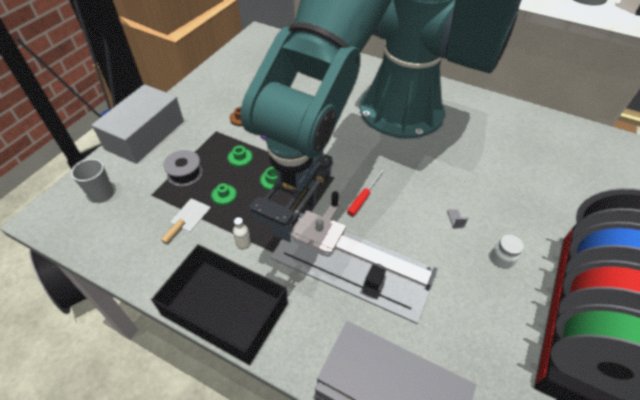

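View pics/side0.png

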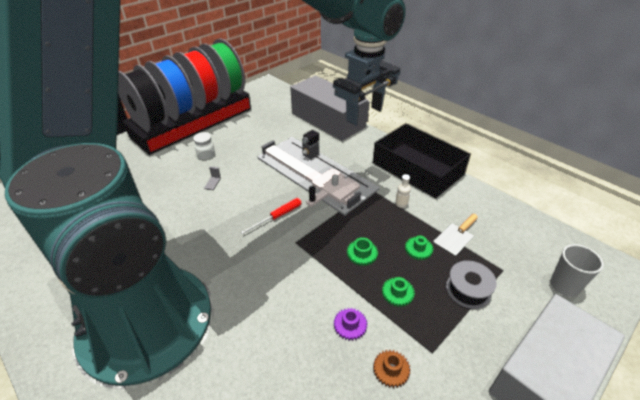

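View pics/wrist0.png

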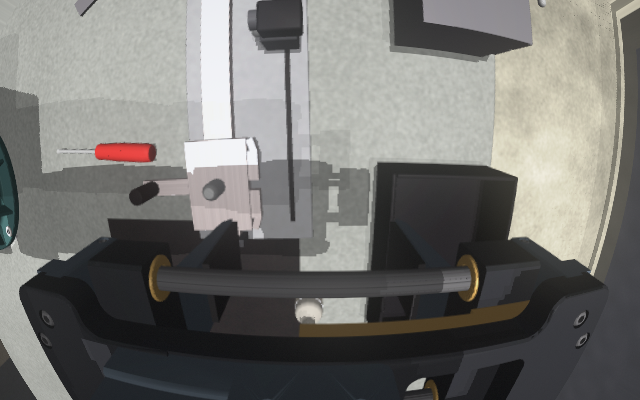

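The side view shows three green gears at (362,250), (420,246) and (399,291), with purple (350,323) and brown (392,368) look-alikes. The carriage and post are near (340,185) and the knob near (312,193). Next I'll measure them.

```bash
python3 - <<'E'
from h import *
for n in ("scene","side"):
    im=cv2.imread(f"pics/{n}0.png"); D=np.load(f"pics/{n}0.npy"); C=cloud(n,D)
    for lab in ("gear_mid","gear_narrow","gear_wide","knob","carriage","index_block"):
        print(n,lab,[(np.round(r["uv"]),round(r["conf"],2)) for r in trace(n,lab)][:6])
    hsv=cv2.cvtColor(im,cv2.COLOR_BGR2HSV)
    m=((hsv[...,0]>50)&(hsv[...,0]<80)&(hsv[...,1]>120)).astype(np.uint8)
    k,l,s,c=cv2.connectedComponentsWithStats(m)
    for i in range(1,k):
        if s[i,4]<80: continue
        p=C[l==i]; hi=p[p[:,2]>.03]; 
        if p[:,0].min()<.2: pass
        print(n,c[i].round(),s[i,4],"ext",np.ptp(p[:,:2],axis=0).round(4),"c",((p.max(0)+p.min(0))/2)[:2].round(4),"zmax",p[:,2].max().round(3),
          "boss ext",np.ptp(hi[:,:2],axis=0).round(4) if len(hi) else "", ((hi.max(0)+hi.min(0))/2)[:2].round(4) if len(hi) else "")
print(state()["time_s"])
E
```

```text
scene gear_mid [(array([241., 155.]), 0.86), (array([323., 230.]), 0.53), (array([234., 119.]), 0.45)]
scene gear_narrow [(array([223., 195.]), 0.88), (array([377., 281.]), 0.17)]
scene gear_wide [(array([268., 180.]), 0.81)]
scene knob [(array([331., 197.]), 0.67)]
scene carriage []
scene index_block [(array([376., 279.]), 0.85)]
scene [240. 156.] 393 ext [0.7397 0.6662] c [ 0.7679 -0.055 ] zmax 0.913 boss ext [0.709  0.6361] [ 0.7833 -0.0399]
scene [269. 178.] 283 ext [0.7102 0.5289] c [0.7826 0.0136] zmax 0.913 boss ext [0.6816 0.5057] [0.7969 0.0253]
scene [224. 194.] 414 ext [0.5905 0.6163] c [ 0.8425 -0.03  ] zmax 0.913 boss ext [0.5637 0.591 ] [ 0.8559 -0.0174]
scene [605. 325.] 1667 ext [0.5187 0.3445] c [0.8784 0.4504] zmax 0.913 boss ext [0.5187 0.3445] [0.8784 0.4504]
side gear_mid [(array([398., 290.]), 0.93), (array([349., 321.]), 0.8), (array([389., 369.]), 0.62)]
side gear_narrow [(array([419., 249.]), 0.85)]
side gear_wide [(array([360., 249.]), 0.71), (array([334., 189.]), 0.24)]
side knob [(array([200., 149.]), 0.59), (array([310., 194.]), 0.55)]
side carriage [(array([334., 188.]), 0.89), (array([283., 208.]), 0.49)]
side index_block [(array([314., 145.]), 0.56)]
side [230.  64.] 610 ext [0.7437 1.2946] c [0.311  0.0343] zmax 0.796 boss ext [0.7437 1.2946] [0.311  0.0343]
side [419. 247.] 535 ext [0.6912 0.3549] c [ 0.2847 -0.4356] zmax 0.796 boss ext [0.6645 0.3301] [ 0.2714 -0.4479]
side [362. 251.] 673 ext [0.5854 0.4498] c [ 0.2318 -0.3881] zmax 0.796 boss ext [0.5573 0.4284] [ 0.2178 -0.3988]
side [398. 291.] 754 ext [0.5516 0.3133] c [ 0.215  -0.4564] zmax 0.796 boss ext [0.525  0.2893] [ 0.2016 -0.4683]
0.75
```

```bash
python3 - <<'E'
import cv2
im=cv2.imread("pics/side0.png"); cv2.imwrite("pics/crop_side.png",cv2.resize(im[215:320,320:460],None,fx=5,fy=5,interpolation=2))
E
```

```text
(no output)
```

View pics/crop_side.png

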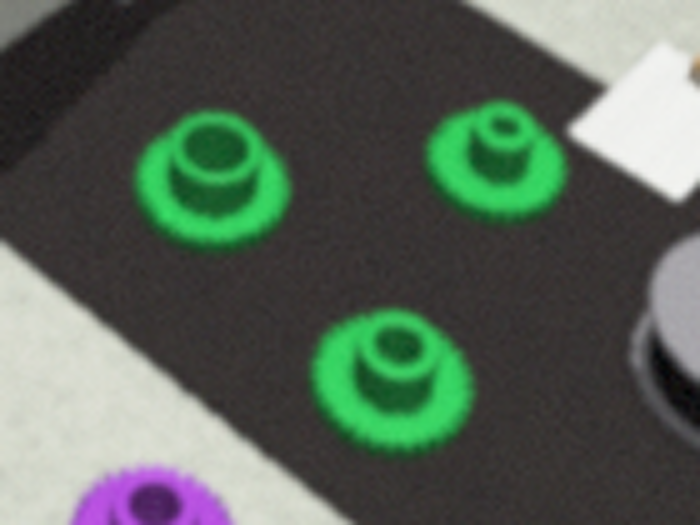

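Enlarged crop: wide gear upper left, narrow upper right, and the middle-bore gear lower centre (side 398,291 = scene 240,156). That last one is gear_mid, because it is green with the middle bore and boss. Now its centre, and the rail/carriage poses.

```bash
python3 - <<'E'
from h import *
for n in ("scene","side"):
    im=cv2.imread(f"pics/{n}0.png"); D=np.load(f"pics/{n}0.npy"); C=cloud(n,D)
    hsv=cv2.cvtColor(im,cv2.COLOR_BGR2HSV)
    m=((hsv[...,0]>50)&(hsv[...,0]<80)&(hsv[...,1]>120)).astype(np.uint8)
    k,l,s,c=cv2.connectedComponentsWithStats(m)
    for i in range(1,k):
        if s[i,4]<80 or s[i,4]>1000: continue
        p=C[(l==i)&(D>0)]; 
        disc=p[(p[:,2]>.006)&(p[:,2]<.018)]; hi=p[(p[:,2]>.032)&(p[:,2]<.044)]
        if len(hi)<5: continue
        (a,b),r=cv2.minEnclosingCircle(disc[:,:2].astype(np.float32)); (e,f),q=cv2.minEnclosingCircle(hi[:,:2].astype(np.float32))
        cnt=max(cv2.findContours((l==i).astype(np.uint8),0,1)[0],key=len)
        print(n,c[i].round(),"disc",np.round([a,b,2*r],4),"boss",np.round([e,f,2*q],4),"zmax",np.percentile(p[:,2],98).round(3))
    # carriage area
    # high points: post
    u0,v0,w,h=dict(scene=(260,170,190,150),side=(230,115,160,100))[n]
    cv2.imwrite(f"pics/rail_{n}.png",cv2.resize(im[v0:v0+h,u0:u0+w],None,fx=4,fy=4,interpolation=2))
n="wrist"
im=cv2.imread("pics/wrist0.png");D=np.load("pics/wrist0.npy");C=cloud(n,D)
for uv in [(215,165),(212,188),(140,195),(215,60),(280,20),(300,60),(220,215)]: print(uv,C[uv[1],uv[0]].round(4),D[uv[1],uv[0]])
cv2.imwrite("pics/rail_wrist.png",cv2.resize(im[0:250,100:330],None,fx=3,fy=3,interpolation=2)[:, :])
E
```

```text
scene [240. 156.] disc [ 0.4486 -0.3419  0.0797] boss [ 0.4475 -0.3397  0.0392] zmax 0.041
scene [269. 178.] disc [ 0.4876 -0.2185  0.0642] boss [ 0.4765 -0.2063  0.0441] zmax 0.041
scene [224. 194.] disc [ 0.5867 -0.2959  0.0713] boss [ 0.5887 -0.2982  0.0352] zmax 0.039
side [419. 247.] disc [ 0.5862 -0.2983  0.0694] boss [ 0.5867 -0.2992  0.034 ] zmax 0.039
side [362. 251.] disc [ 0.4746 -0.207   0.0779] boss [ 0.4755 -0.206   0.0485] zmax 0.04
side [398. 291.] disc [ 0.4452 -0.3416  0.0732] boss [ 0.4452 -0.3415  0.0381] zmax 0.039
(215, 165) [0.5867 0.0226 0.0424] 0.34450373
(212, 188) [0.5913 0.0024 0.0724] 0.32120335
(140, 195) [ 0.5056 -0.0017  0.0842] 0.3109269
(215, 60) [0.5855 0.1468 0.0276] 0.32480788
(280, 20) [0.6692 0.1707 0.0912] 0.25711876
(300, 60) [0.6848 0.1443 0.0102] 0.34225368
(220, 215) [ 0.5882 -0.0381  0.0429] 0.3606561
```

```bash
python3 - <<'E'
from h import *
C=cloud("wrist",np.load("pics/wrist0.npy"));D=np.load("pics/wrist0.npy")
im=cv2.imread("pics/wrist0.png")
ok=(D>0)
V,U=np.mgrid[:400,:640]
def sel(x0,x1,y0,y1,z0,z1): return ok&(C[...,0]>x0)&(C[...,0]<x1)&(C[...,1]>y0)&(C[...,1]<y1)&(C[...,2]>z0)&(C[...,2]<z1)
for nm,a in dict(post=(.56,.63,-.04,.04,.070,.080),postside=(.56,.63,-.04,.04,.05,.066),knobtop=(.47,.54,-.04,.04,.079,.09),cartop=(.53,.65,-.1,.1,.039,.045),rail=(.55,.64,.06,.3,.024,.031),cam=(.62,.75,.1,.3,.085,.096),plate=(.5,.75,-.15,.35,.007,.013)).items():
    m=sel(*a); p=C[m]
    if len(p)<5: print(nm,len(p)); continue
    r=cv2.minAreaRect(p[:,:2].astype(np.float32)*1000)
    print(nm,len(p),p.mean(0).round(4),"min",p.min(0).round(4),"max",p.max(0).round(4),np.round(r[0],1),np.round(r[1],1),round(r[2],2),"uv",U[m].mean().round(),V[m].mean().round())
E
```

```text
post 190 [ 0.589  -0.0019  0.0734] min [ 0.5798 -0.0116  0.07  ] max [0.5971 0.0063 0.0764] [588.   -2.8] [17.2 17.2] 70.93 uv 210.0 192.0
postside 93 [0.594  0.0011 0.0579] min [ 0.5831 -0.0112  0.0502] max [0.5982 0.0073 0.0655] [5.924e+02 1.000e-01] [ 9.9 20.4] 29.47 uv 218.0 186.0
knobtop 207 [ 0.4994 -0.0041  0.0831] min [ 0.4886 -0.0138  0.0791] max [0.5081 0.0055 0.0856] [498.3  -4.3] [19.6 19.2] 83.57 uv 136.0 197.0
cartop 5838 [0.5941 0.001  0.0425] min [ 0.5305 -0.0794  0.039 ] max [0.638  0.0534 0.045 ] [584.3 -13.5] [107.2 132.5] 0.8 uv 223.0 183.0
rail 3810 [0.585  0.1406 0.0268] min [0.5645 0.06   0.024 ] max [0.6045 0.2282 0.0297] [584.5 144.3] [ 37.3 168.6] 1.29 uv 215.0 66.0
cam 1547 [0.6657 0.1759 0.0904] min [0.6363 0.1598 0.085 ] max [0.6899 0.1942 0.0933] [662.9 177.2] [53.4 34.2] 1.52 uv 277.0 16.0
plate 15422 [0.639  0.0753 0.011 ] min [ 0.5376 -0.0825  0.0073] max [0.6987 0.2381 0.013 ] [618.5  79.1] [155.6 321.5] 1.27 uv 263.0 118.0
```

View pics/rail_wrist.png

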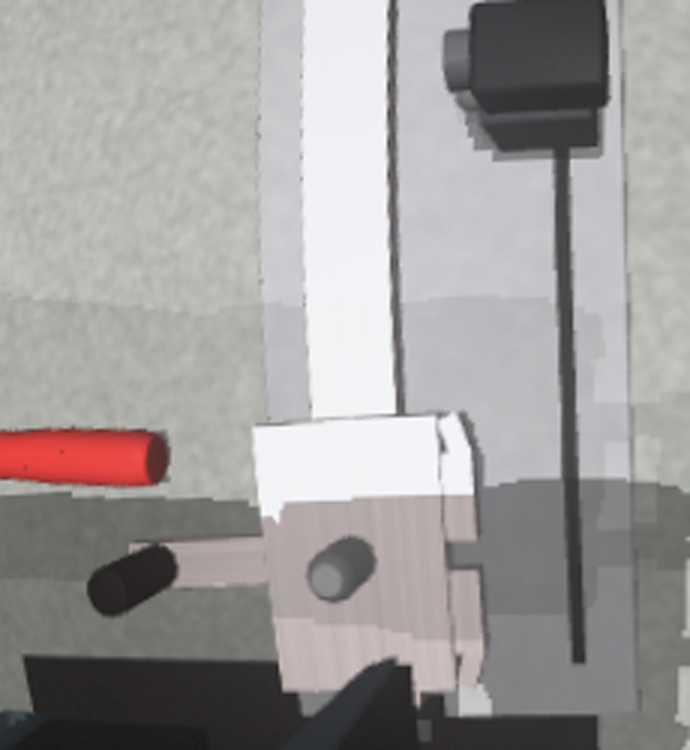

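View pics/rail_side.png

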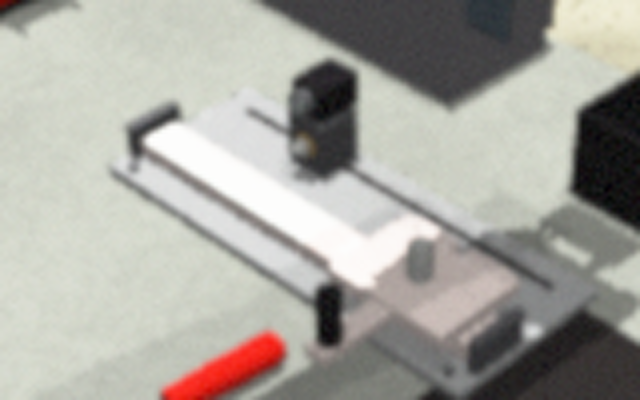

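```bash
python3 -m creep '[[[-28,-12,0],0],[[-28,-12,0],0],[[-28,-12,0],0],[[-28,-12,0],0],[[-28,-12,0],0],[[-28,-12,0],0],[[-28,-12,0],0],[[-28,-12,0],0],[[-28,-12,0],0],[[-28,-12,0],0],[[-28,-12,0],0],[[-32,-12,0],0],[[0,0,0],0],[[0,0,0],0]]'
cat > wr.py <<'E'
from h import *
import sys
def look(tag):
    s=state(); pp=P("wrist"); im,D=camera("wrist"); cv2.imwrite(f"pics/{tag}.png",im); np.save(f"pics/{tag}.npy",D)
    print("t",s["time_s"],"tcp",s["ee_pos"].round(4),"q",s["eef_rot"].round(4),"gap",round(s["finger_gap"],3),"F",s["ft_force"].round(2))
    return im,D,cloud("wrist",D,pp),pp
if __name__=="__main__": look(sys.argv[1])
E
python3 - <<'E'
from wr import *
im,D,C,pp=look("w1")
print([(np.round(r["uv"]),round(r["conf"],2)) for r in trace("wrist","gear_mid")])
hsv=cv2.cvtColor(im,cv2.COLOR_BGR2HSV)
m=((hsv[...,0]>45)&(hsv[...,0]<85)&(hsv[...,1]>100)).astype(np.uint8)
k,l,s,c=cv2.connectedComponentsWithStats(m)
for i in range(1,k):
    if s[i,4]<150: continue
    p=C[(l==i)&(D>0)]; hi=p[(p[:,2]>.034)&(p[:,2]<.044)]; disc=p[(p[:,2]>.006)&(p[:,2]<.016)]
    f=lambda q: np.round([*cv2.minEnclosingCircle(q[:,:2].astype(np.float32))[0],2*cv2.minEnclosingCircle(q[:,:2].astype(np.float32))[1]],4) if len(q)>5 else None
    print(c[i].round(),s[i,4],"disc",f(disc),"boss",f(hi),hi[:,2].mean() if len(hi) else 0)
E
```

```text
time_s: 1.92
ee_pos: [0.5554, -0.3413, 0.2139]
eef_rot: [0.0, 0.708, 0.706, 0.0]
ft_force: [0.4, 1.5, 0.5]
finger_gap: 1.001
t 1.9167 tcp [ 0.5554 -0.3413  0.2139] q [0.     0.7079 0.7063 0.    ] gap 1.001 F [0.36 1.53 0.54]
[(array([228., 182.]), 0.85), (array([143., 234.]), 0.58)]
[248.  71.] 2476 disc [ 0.4764 -0.2074  0.0768] boss [ 0.4758 -0.2078  0.0457] 0.03784049194691153
[339. 143.] 2229 disc [ 0.5877 -0.2984  0.0684] boss [ 0.5877 -0.2985  0.0319] 0.03830465478640211
[228. 178.] 2260 disc [ 0.4471 -0.3419  0.0735] boss [ 0.4468 -0.3414  0.0372] 0.03798823240842662
```

View pics/w1.png

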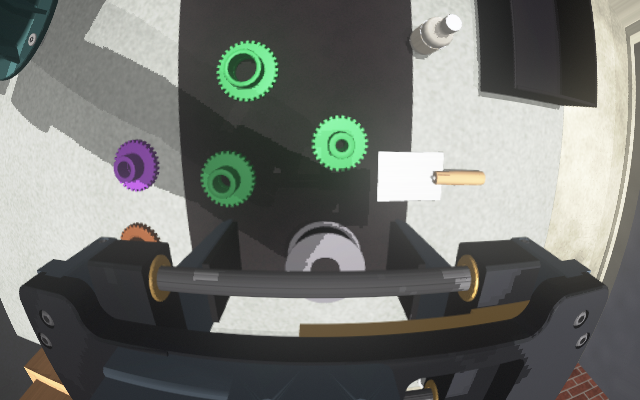

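Wrist view: the boss at (228,178) measures 37 mm (gear_mid), with 45.7 mm at (248,71) and 31.9 mm at (339,143). gear_mid is at (0.447,-0.3415).

```bash
python3 -m creep '[[[0,-27,0],0],[[0,-27,0],0],[[0,-27,0],0],[[0,-27.5,0],0],[[0,0,0],0],[[0,0,30],0],[[0,0,30],0],[[0,0,30],0],[[0,0,30],0],[[0,0,20],0],[[0,0,15],0],[[0,0,0],0],[[0,0,0],0]]' 65 20
python3 wr.py w2
```

```text
time_s: 3.1
ee_pos: [0.4479, -0.3392, 0.0587]
eef_rot: [-0.001, 0.707, 0.707, -0.0]
ft_force: [-0.1, 0.2, -0.2]
finger_gap: 0.653
t 3.1 tcp [ 0.4479 -0.3392  0.0587] q [-6.000e-04  7.067e-01  7.075e-01 -0.000e+00] gap 0.653 F [-0.09  0.22 -0.21]
```

View pics/w2.png

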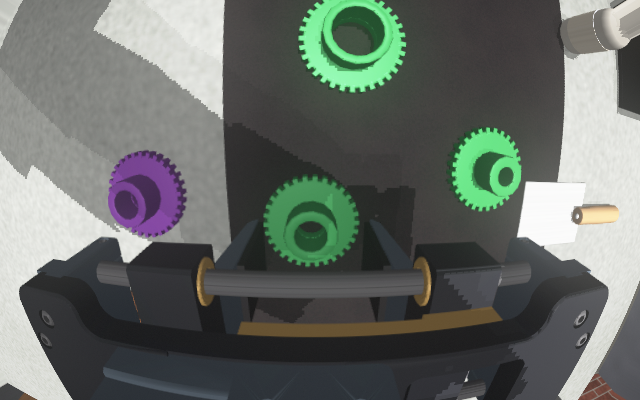

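The gear's boss at (311,232) sits centred between the open fingers. I'll trim, descend and close.

```bash
python3 - <<'E'
from h import *
D=np.load("pics/w2.npy");C=cloud("wrist",D);im=cv2.imread("pics/w2.png")
hsv=cv2.cvtColor(im,cv2.COLOR_BGR2HSV)
m=(hsv[...,0]>45)&(hsv[...,0]<85)&(hsv[...,1]>80)&(D>0)&(np.hypot(C[...,0]-.447,C[...,1]+.3415)<.05)
for a,b in((.034,.044),(.006,.016)):
    q=C[m&(C[...,2]>a)&(C[...,2]<b)]; print(cv2.minEnclosingCircle(q[:,:2].astype(np.float32)),q.mean(0))
E
python3 -m creep '[[[-2,-1,10],0],[[0,0,15],0],[[0,0,12],0],[[0,0,6],0],[[0,0,0],0],[[0,0,0],0],[[0,0,0],0]]'
```

```text
((0.4467516541481018, -0.34186628460884094), 0.018660154193639755) [ 0.44659985 -0.34102996  0.03880902]
((0.44688424468040466, -0.3423016369342804), 0.03671649843454361) [ 0.44707178 -0.33533085  0.0130155 ]
time_s: 3.73
ee_pos: [0.4468, -0.3423, 0.0164]
eef_rot: [0.0, 0.707, 0.707, 0.0]
ft_force: [0.3, 0.3, 0.2]
finger_gap: 0.652
```

```bash
python3 -m creep '[[[0,0,0],0],[[0,0,0],0],[[0,0,0],0],[[0,0,0],0],[[0,0,0],0],[[0,0,0],0],[[0,0,0],0],[[0,0,0],0]]' 30 20
python3 -m creep '[[[0,0,-10],0],[[0,0,-25],0],[[0,0,-30],0],[[0,0,-30],0],[[0,0,-30],0],[[0,0,0],0],[[0,0,0],0]]'; python3 wr.py w3
```

```text
time_s: 4.4
ee_pos: [0.4467, -0.3421, 0.0162]
eef_rot: [0.0, 0.707, 0.707, 0.0]
ft_force: [-1.1, 0.5, 5.8]
finger_gap: 0.405
time_s: 4.98
ee_pos: [0.4472, -0.3426, 0.1428]
eef_rot: [0.002, 0.707, 0.707, 0.0]
ft_force: [-0.8, 0.5, -2.0]
finger_gap: 0.41
t 4.9833 tcp [ 0.4472 -0.3426  0.1428] q [1.700e-03 7.071e-01 7.071e-01 1.000e-04] gap 0.41 F [-0.84  0.52 -1.96]
```

View pics/w3.png

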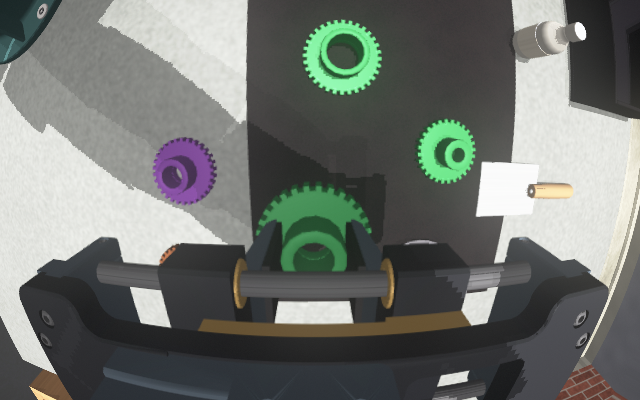

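The gear is held (opening 37.3 mm = boss), with the boss at (314,250) between the fingers. Now its place in the hand, then travel to the post.

```bash
cat > held.py <<'E'
from h import *
def held(tag,tcp,pp=None):
    D=np.load(f"pics/{tag}.npy");C=cloud("wrist",D,pp);im=cv2.imread(f"pics/{tag}.png")
    hsv=cv2.cvtColor(im,cv2.COLOR_BGR2HSV); L=C-np.array(tcp)
    m=(hsv[...,0]>45)&(hsv[...,0]<85)&(hsv[...,1]>80)&(D>0)&(np.hypot(L[...,0],L[...,1])<.05)&(abs(L[...,2])<.06)
    top=np.percentile(L[m][:,2],98)
    q=L[m&(L[...,2]>top-.006)]; d=L[m&(L[...,2]<top-.022)&(L[...,2]>top-.030)]
    print("n",len(q),len(d),"top dz",top.round(4),"boss",cv2.minEnclosingCircle(q[:,:2].astype(np.float32)),"disc",cv2.minEnclosingCircle(d[:,:2].astype(np.float32)) if len(d)>5 else "", d[:,2].mean())
    A=np.c_[d[:,:2],np.ones(len(d))]; print("disc plane",np.linalg.lstsq(A,d[:,2],rcond=None)[0].round(4))
if __name__=="__main__": held("w3",state()["ee_pos"])
E
python3 held.py
```

```text
n 1578 3161 top dz 0.0228 boss ((0.0004443954676389694, 0.016880996525287628), 0.028501736000180244) disc ((0.0005100257694721222, 0.007161349058151245), 0.03493542596697807) -0.0037740695022929504
disc plane [ 0.0012 -0.0165 -0.0034]
```

```bash
python3 - <<'E'
from h import *
D=np.load("pics/w3.npy");C=cloud("wrist",D);im=cv2.imread("pics/w3.png");tcp=state()["ee_pos"]
hsv=cv2.cvtColor(im,cv2.COLOR_BGR2HSV); L=C-tcp
m=(hsv[...,0]>45)&(hsv[...,0]<85)&(hsv[...,1]>80)&(D>0)&(np.hypot(L[...,0],L[...,1])<.05)
from scipy.optimize import least_squares
# outer disc rim: farthest points by polar angle at disc height
d=L[m&(L[...,2]>-.008)&(L[...,2]<.001)]
ang=np.degrees(np.arctan2(d[:,1],d[:,0])); r=np.hypot(d[:,0],d[:,1])
rim=[]
for a in range(0,180,6):
    k=(ang>=a)&(ang<a+6)
    if k.sum()>5: i=np.argmax(np.where(k,r,0)); rim.append(d[i,:2])
rim=np.array(rim); 
f=least_squares(lambda p:np.hypot(rim[:,0]-p[0],rim[:,1]-p[1])-.036,[0,0],loss="soft_l1",f_scale=.001); print("rim",f.x,f.fun.round(4))
b=L[m&(L[...,2]>.016)&(L[...,2]<.026)]; print(np.histogram(L[m][:,2],bins=np.arange(-.03,.04,.004)))
b=b[(abs(b[:,0])<.017)]
print(len(b),b.min(0),b.max(0))
cv2.imwrite("pics/w3c.png",cv2.resize(im[170:280,230:400],None,fx=4,fy=4,interpolation=2))
E
```

```text
rim [0.00047808 0.00050968] [-0.0005 -0.0002 -0.0002 -0.0001 -0.0003  0.0001  0.0001  0.0001  0.
  0.0002 -0.0003  0.0001 -0.0001  0.      0.      0.0002 -0.0002 -0.
  0.0002  0.0001  0.0002  0.0001  0.0002 -0.0001 -0.     -0.0004 -0.0003
 -0.0006]
(array([   0,    0,    0,   62,  234,  282, 2901,  240,  261,  257,  271,
        213,  826,  685,    0,    0,    0]), array([-0.03 , -0.026, -0.022, -0.018, -0.014, -0.01 , -0.006, -0.002,
        0.002,  0.006,  0.01 ,  0.014,  0.018,  0.022,  0.026,  0.03 ,
        0.034,  0.038]))
1553 [-0.01699267 -0.00772139  0.01601062] [0.01699397 0.01920848 0.02403246]
```

View pics/w3c.png

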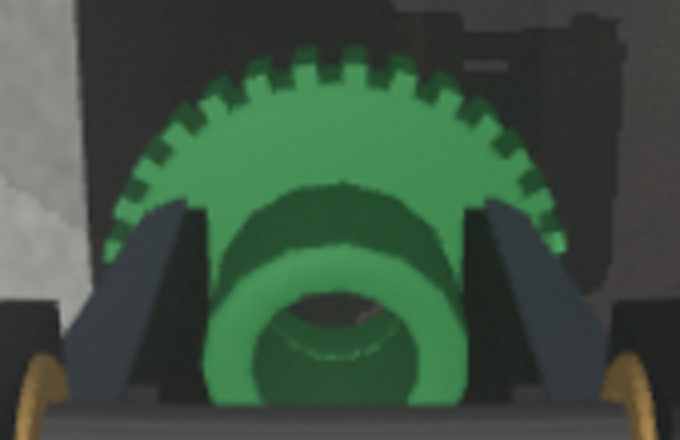

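The rim fit puts the gear axis 0.5 mm from the TCP in x and y, with its underside 15.5 mm below the TCP. Moving to just short of the post to look again.

```bash
python3 -m creep '[[[10,6,-5],0],[[24,14,-5],0],[[24,14,0],0],[[24,14,0],0],[[24,14,0],0],[[24,14,0],0],[[24,14,0],0],[[24,14,0],0],[[24,14,0],0],[[20,12,0],0],[[14,6,0],0],[[0,0,0],0],[[0,0,0],0],[[0,0,0],0],[[0,0,0],0]]'; python3 - <<'E'
from wr import *
im,D,C,pp=look("w4")
from scipy.optimize import least_squares
V,U=np.mgrid[:400,:640]
def sel(x0,x1,y0,y1,z0,z1): return (D>0)&(C[...,0]>x0)&(C[...,0]<x1)&(C[...,1]>y0)&(C[...,1]<y1)&(C[...,2]>z0)&(C[...,2]<z1)
for nm,a in dict(posttop=(.56,.62,-.03,.03,.0725,.078),postside=(.56,.62,-.03,.03,.048,.066),knobtop=(.47,.53,-.04,.03,.081,.088),cartop=(.53,.65,-.1,.1,.039,.045),rail=(.55,.64,.07,.3,.024,.031),cam=(.62,.75,.1,.3,.085,.096),plateR=(.63,.75,0,.2,.006,.013)).items():
    m=sel(*a); p=C[m]
    if len(p)<5: print(nm,len(p)); continue
    (cx,cy),r=cv2.minEnclosingCircle(p[:,:2].astype(np.float32)); R_=cv2.minAreaRect(p[:,:2].astype(np.float32)*1000)
    print(nm,len(p),"mean",p.mean(0).round(4),"circ",np.round([cx,cy,r],4),"min",p.min(0).round(3),"max",p.max(0).round(3),np.round(R_[2],2),"uv",U[m].mean().round(),V[m].mean().round())
p=C[sel(.56,.62,-.03,.03,.048,.066)]
f=least_squares(lambda q:np.hypot(p[:,0]-q[0],p[:,1]-q[1])-.010,[.588,-.002],loss="soft_l1",f_scale=.001); print("post fit",f.x)
p=C[sel(.47,.53,-.04,.03,.05,.08)]
f=least_squares(lambda q:np.hypot(p[:,0]-q[0],p[:,1]-q[1])-.010,[.498,-.004],loss="soft_l1",f_scale=.001); print("knob fit",f.x,len(p))
E
python3 - <<'E'
import cv2
im=cv2.imread("pics/w4.png"); cv2.imwrite("pics/w4b.png",im)
E
```

```text
time_s: 6.28
ee_pos: [0.5819, -0.1065, 0.1505]
eef_rot: [-0.0, 0.707, 0.707, -0.0]
ft_force: [0.1, -0.3, -0.7]
finger_gap: 0.409
t 6.2833 tcp [ 0.5819 -0.1065  0.1505] q [-4.000e-04  7.074e-01  7.069e-01 -3.000e-04] gap 0.409 F [ 0.11 -0.29 -0.74]
posttop 245 mean [ 0.5869 -0.0031  0.0742] circ [ 0.5865 -0.0034  0.0077] min [ 0.58  -0.01   0.073] max [0.594 0.004 0.076] 70.99 uv 319.0 82.0
postside 25 mean [ 0.5847 -0.011   0.057 ] circ [ 0.5853 -0.0092  0.0076] min [ 0.578 -0.012  0.048] max [ 0.592 -0.007  0.066] 75.03 uv 316.0 93.0
knobtop 429 mean [ 0.4977 -0.0051  0.0832] circ [ 0.4972 -0.0047  0.0101] min [ 0.488 -0.015  0.081] max [0.507 0.005 0.085] 44.95 uv 206.0 88.0
cartop 11325 mean [ 0.5912 -0.0069  0.0422] circ [ 0.5912 -0.0106  0.0755] min [ 0.53  -0.081  0.039] max [0.638 0.053 0.045] 1.38 uv 323.0 91.0
rail 550 mean [0.5852 0.0779 0.0264] circ [0.5855 0.0779 0.0194] min [0.568 0.07  0.024] max [0.603 0.086 0.029] 89.83 uv 316.0 7.0
cam 0
plateR 4834 mean [0.6655 0.0486 0.0106] circ [0.6637 0.0494 0.0592] min [0.63  0.    0.008] max [0.697 0.1   0.013] 1.13 uv 395.0 43.0
post fit [ 0.58696733 -0.00234496]
knob fit [ 0.49674155 -0.00475124] 235
```

View pics/w4.png

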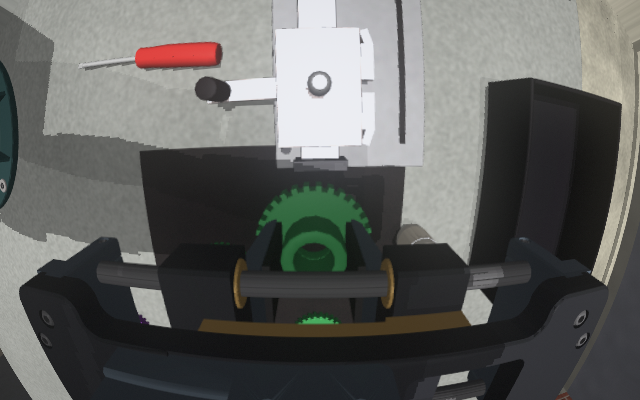

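The post top is at (319,82), giving about (0.587,-0.003); the knob at (206,88) gives (0.497,-0.005). They are 90 mm apart, as specified. Moving over the post.

```bash
python3 -m creep '[[[15,1,0],0],[[25,1.5,0],0],[[25,1,0],0],[[25,1,0],0],[[13,0,0],0],[[0,0,10],0],[[0,0,15],0],[[0,0,15],0],[[0,0,10],0],[[0,0,0],0],[[0,0,0],0],[[0,0,0],0],[[0,0,0],0]]'; python3 wr.py w5; python3 - <<'E'
import sys; sys.path.insert(0,'.')
from h import *
im,D=camera("side"); cv2.imwrite("pics/side5.png",cv2.resize(im[90:250,240:420],None,fx=4,fy=3.6,interpolation=2))
E
```

```text
time_s: 7.42
ee_pos: [0.5876, -0.0033, 0.1017]
eef_rot: [0.0, 0.707, 0.707, 0.0]
ft_force: [0.8, -0.2, -0.5]
finger_gap: 0.409
t 7.4167 tcp [ 0.5876 -0.0033  0.1017] q [4.000e-04 7.072e-01 7.070e-01 4.000e-04] gap 0.409 F [ 0.83 -0.19 -0.53]
```

View pics/w5.png

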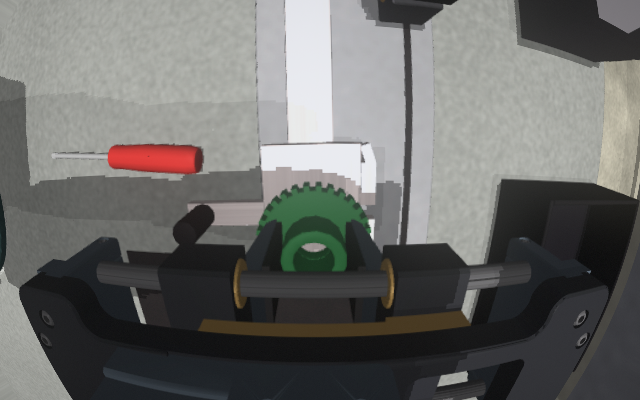

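View pics/side5.png

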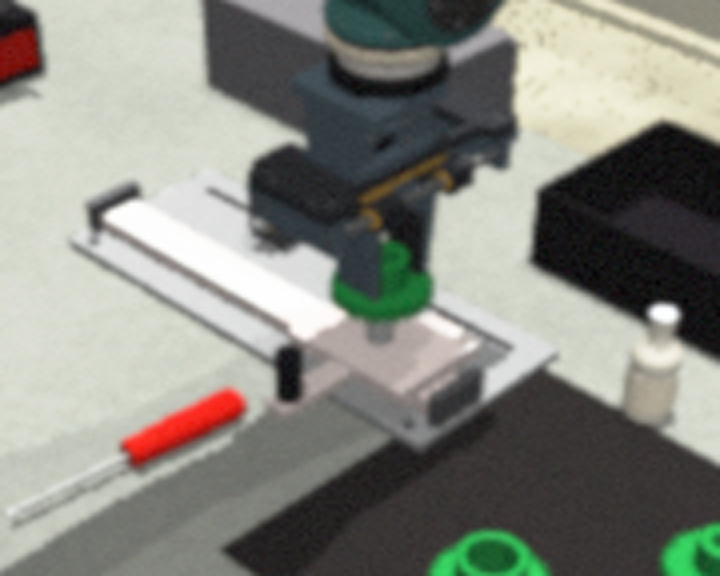

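The gear is above the post in both views. Lowering, with a -1 mm trim in tool y.

```bash
python3 -m creep '[[[0,-1,5],0],[[0,0,6],0],[[0,0,6],0],[[0,0,6],0],[[0,0,5],0],[[0,0,0],0],[[0,0,0],0],[[0,0,0],0]]'
```

```text
time_s: 8.18
ee_pos: [0.5861, -0.003, 0.073]
eef_rot: [-0.0, 0.707, 0.707, -0.0]
ft_force: [0.3, -0.1, -0.6]
finger_gap: 0.403
```

```bash
python3 -m creep '[[[0,0,5],0],[[0,0,5],0],[[0,0,3],0],[[0,0,1.5],0],[[0,0,0],0],[[0,0,0],0],[[0,0,0],0]]'
```

```text
time_s: 8.77
ee_pos: [0.586, -0.003, 0.0583]
eef_rot: [0.0, 0.707, 0.707, 0.0]
ft_force: [-0.4, 0.2, -0.7]
finger_gap: 0.411
```

```bash
python3 -m creep '[[[0,0,0.8],0],[[0,0,0.8],0],[[0,0,0],0],[[0,0,0],0],[[0,0,0],0]]'
```

```text
time_s: 9.18
ee_pos: [0.5862, -0.003, 0.0579]
eef_rot: [-0.0, 0.707, 0.707, -0.0]
ft_force: [-8.0, 0.9, 20.2]
finger_gap: 0.408
```

Contact force of 20 N on the carriage, so the gear is seated. Releasing and rising.

```bash
python3 -m creep '[[[0,0,-0.5],0],[[0,0,0],0],[[0,0,0],0],[[0,0,0],0],[[0,0,0],0],[[0,0,0],0]]' 60; python3 -m creep '[[[0,0,-5],0],[[0,0,-15],0],[[0,0,-30],0],[[0,0,-30],0],[[0,0,-10],0],[[-20,0,0],0],[[-30,0,0],0],[[-30,0,0],0],[[-10,0,0],0],[[0,0,0],0],[[0,0,0],0]]'
python3 - <<'E'
from wr import *
im,D,C,pp=look("w6")
from scipy.optimize import least_squares
V,U=np.mgrid[:400,:640]
def sel(x0,x1,y0,y1,z0,z1): return (D>0)&(C[...,0]>x0)&(C[...,0]<x1)&(C[...,1]>y0)&(C[...,1]<y1)&(C[...,2]>z0)&(C[...,2]<z1)
for nm,a in dict(posttop=(.577,.597,-.013,.007,.0725,.076),boss=(.56,.62,-.035,.035,.077,.083),disc=(.54,.63,-.045,.045,.05,.057),knobtop=(.47,.53,-.04,.03,.081,.088)).items():
    m=sel(*a); p=C[m]
    if len(p)<5: print(nm,len(p)); continue
    (cx,cy),r=cv2.minEnclosingCircle(p[:,:2].astype(np.float32))
    A=np.c_[p[:,:2]-p[:,:2].mean(0),np.ones(len(p))]
    print(nm,len(p),"mean",p.mean(0).round(4),"circ",np.round([cx,cy,r],4),"plane",np.linalg.lstsq(A,p[:,2],rcond=None)[0].round(4),"uv",U[m].mean().round(),V[m].mean().round())
E
```

```text
time_s: 9.68
ee_pos: [0.586, -0.003, 0.0572]
eef_rot: [-0.0, 0.707, 0.707, -0.0]
ft_force: [0.3, 0.0, 0.4]
finger_gap: 0.601
time_s: 10.6
ee_pos: [0.5858, -0.093, 0.1472]
eef_rot: [-0.0, 0.708, 0.707, -0.0]
ft_force: [0.6, -0.6, 0.7]
finger_gap: 0.601
t 10.6 tcp [ 0.5858 -0.093   0.1472] q [-2.000e-04  7.075e-01  7.067e-01 -0.000e+00] gap 0.601 F [ 0.65 -0.63  0.69]
posttop 264 mean [ 0.5869 -0.0026  0.0741] circ [ 0.587  -0.0019  0.0109] plane [-0.0016  0.0102  0.0741] uv 314.0 98.0
boss 1152 mean [ 0.5867 -0.0027  0.0802] circ [ 0.5867 -0.0024  0.0188] plane [0.0006 0.0003 0.0802] uv 314.0 98.0
disc 3386 mean [ 0.5867 -0.0037  0.0544] circ [ 0.5866 -0.0025  0.0364] plane [ 0.0012 -0.0002  0.0544] uv 314.0 101.0
knobtop 431 mean [ 0.4978 -0.0047  0.0833] circ [ 0.4973 -0.0045  0.01  ] plane [-0.0056  0.0033  0.0833] uv 200.0 105.0
```

View pics/w6.png

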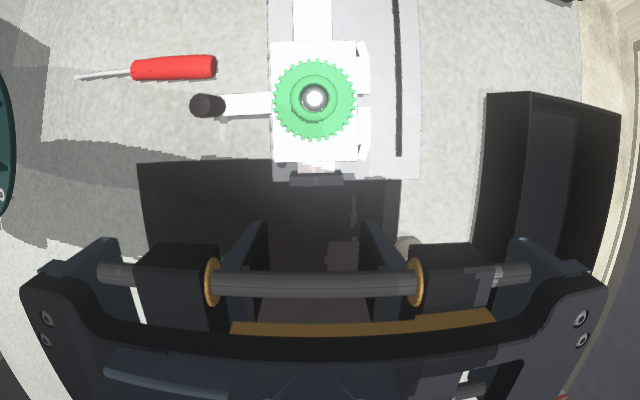

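The gear is flat and seated (boss top 80.2 mm, disc top 54.4 mm, plane slope under 0.002 rad, centre within 1 mm of the post), and the knob at (205,105) has not moved. Now to the knob.

```bash
python3 -m creep '[[[15,-15,0],0],[[22,-22,0],0],[[22,-22,0],0],[[22,-22,0],0],[[7.5,-7.5,0],0],[[0,0,0],0],[[0,0,15],0],[[0,0,15],0],[[0,0,10],0],[[0,0,0],0],[[0,0,0],0],[[0,0,0],0]]'; python3 wr.py w7;python3 - <<'E'
import sys; sys.path.insert(0,'.')
from h import *
im,D=camera("side"); cv2.imwrite("pics/side7.png",cv2.resize(im[90:250,200:380],None,fx=4,fy=3.6,interpolation=2))
E
```

```text
time_s: 11.65
ee_pos: [0.4982, -0.0047, 0.1078]
eef_rot: [0.0, 0.707, 0.707, 0.0]
ft_force: [1.3, -0.8, 0.6]
finger_gap: 0.6
t 11.65 tcp [ 0.4982 -0.0047  0.1078] q [2.000e-04 7.072e-01 7.071e-01 2.000e-04] gap 0.6 F [ 1.33 -0.76  0.58]
```

View pics/w7.png

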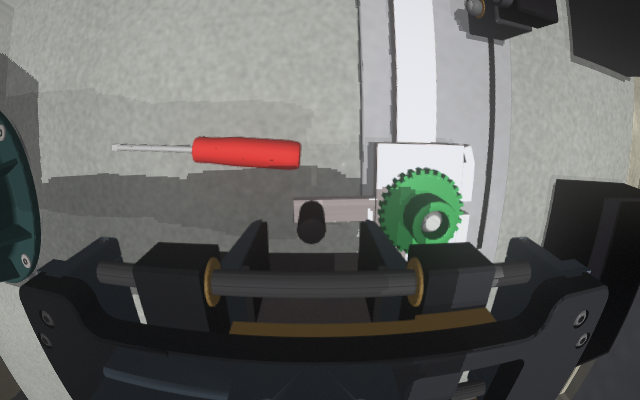

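View pics/side7.png

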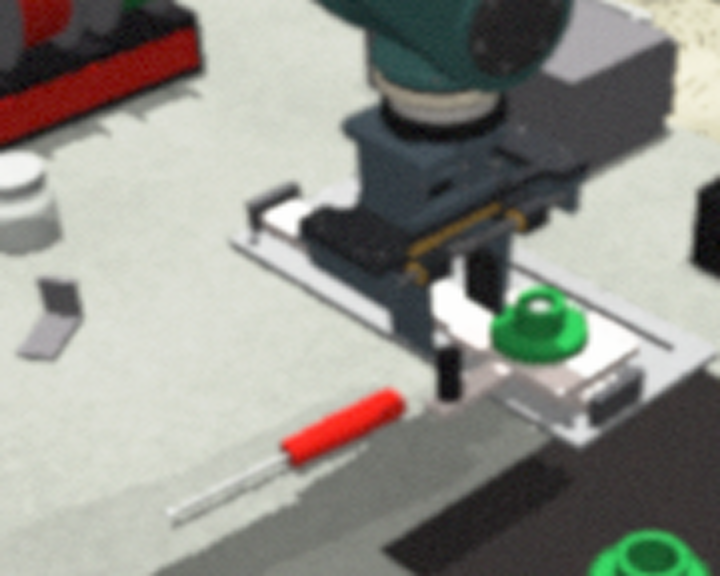

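```bash
python3 - <<'E'
from h import *
D=np.load("pics/w7.npy");C=cloud("wrist",D);im=cv2.imread("pics/w7.png")
m=(im[...,2]>120)&(im[...,1]<80)&(D>0); V,U=np.mgrid[:400,:640]; m&=(V>120)&(V<180)
print(C[m].min(0),C[m].max(0))
E
python3 -m creep '[[[0,-0.8,15],0],[[0,0,20],0],[[0,0,18],0],[[0,0,8],0],[[0,0,0],0],[[0,0,0],0],[[0,0,0],0]]'
```

```text
[0.38847012 0.02928329 0.00043929] [0.48718401 0.0563233  0.0283374 ]
time_s: 12.33
ee_pos: [0.4974, -0.0046, 0.0473]
eef_rot: [0.0, 0.707, 0.707, 0.0]
ft_force: [0.6, 0.7, 0.2]
finger_gap: 0.599
```

```bash
python3 -m creep '[[[0,0,0],0],[[0,0,0],0],[[0,0,0],0],[[0,0,0],0],[[0,0,0],0],[[0,0,0],0],[[0,0,0],0],[[0,0,0],0]]' 10 30; python3 -m creep '[[[3,0,0],0],[[6,0,0],0],[[8,0,0],0],[[8,0,0],0],[[5,-1,0],0],[[0,0,0],0],[[0,0,0],0],[[0,0,0],0]]';python3 wr.py w8
```

```text
time_s: 13.0
ee_pos: [0.4965, -0.0045, 0.0464]
eef_rot: [-0.0, 0.707, 0.707, -0.0]
ft_force: [-3.8, 0.3, 5.1]
finger_gap: 0.212
time_s: 13.67
ee_pos: [0.4958, 0.0254, 0.0464]
eef_rot: [-0.0, 0.707, 0.707, 0.0]
ft_force: [-0.6, 1.7, 4.6]
finger_gap: 0.209
t 13.6667 tcp [0.4958 0.0254 0.0464] q [-0.      0.7071  0.7071  0.    ] gap 0.209 F [-0.57  1.73  4.57]
```

View pics/w8.png

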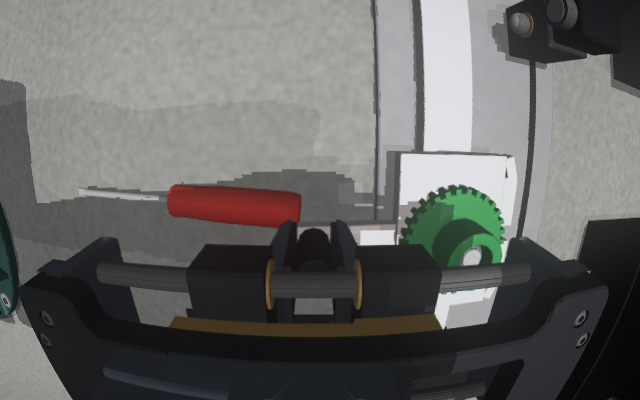

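```bash
python3 - <<'E'
from h import *
im=cv2.imread("pics/w8.png");D=np.load("pics/w8.npy");C=cloud("wrist",D)
cv2.imwrite("pics/w8c.png",cv2.resize(im[0:70,470:640],None,fx=4,fy=4,interpolation=2))
for v in range(6,60,5): print(v,[tuple((C[v,u]*1000).round().astype(int)) for u in range(505,560,7)])
E
```

```text
6 [(np.int64(644), np.int64(199), np.int64(10)), (np.int64(643), np.int64(196), np.int64(21)), (np.int64(642), np.int64(192), np.int64(32)), (np.int64(642), np.int64(190), np.int64(40)), (np.int64(642), np.int64(188), np.int64(48)), (np.int64(644), np.int64(187), np.int64(54)), (np.int64(635), np.int64(180), np.int64(70)), (np.int64(635), np.int64(178), np.int64(77))]
11 [(np.int64(644), np.int64(195), np.int64(9)), (np.int64(642), np.int64(191), np.int64(21)), (np.int64(642), np.int64(189), np.int64(31)), (np.int64(643), np.int64(187), np.int64(39)), (np.int64(642), np.int64(184), np.int64(47)), (np.int64(643), np.int64(183), np.int64(54)), (np.int64(635), np.int64(177), np.int64(70)), (np.int64(635), np.int64(175), np.int64(77))]
16 [(np.int64(643), np.int64(190), np.int64(11)), (np.int64(631), np.int64(180), np.int64(36)), (np.int64(633), np.int64(180), np.int64(42)), (np.int64(639), np.int64(181), np.int64(42)), (np.int64(643), np.int64(181), np.int64(46)), (np.int64(642), np.int64(179), np.int64(54)), (np.int64(636), np.int64(174), np.int64(68)), (np.int64(637), np.int64(173), n
[... 2289 characters left out ...]
(11)), (np.int64(644), np.int64(160), np.int64(16)), (np.int64(643), np.int64(158), np.int64(27)), (np.int64(644), np.int64(158), np.int64(33)), (np.int64(646), np.int64(157), np.int64(40)), (np.int64(650), np.int64(158), np.int64(43)), (np.int64(651), np.int64(157), np.int64(49)), (np.int64(654), np.int64(157), np.int64(54))]
56 [(np.int64(641), np.int64(156), np.int64(10)), (np.int64(648), np.int64(158), np.int64(10)), (np.int64(650), np.int64(157), np.int64(17)), (np.int64(653), np.int64(157), np.int64(22)), (np.int64(656), np.int64(157), np.int64(27)), (np.int64(660), np.int64(158), np.int64(31)), (np.int64(663), np.int64(158), np.int64(36)), (np.int64(664), np.int64(157), np.int64(43))]
```

View pics/w8c.png

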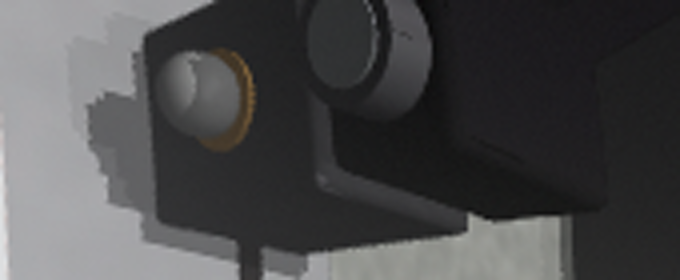

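```bash
python3 - <<'E'
from h import *
from scipy.optimize import least_squares
for tag,pz in (("w8",None),):
    D=np.load(f"pics/{tag}.npy");C=cloud("wrist",D)
    m=(D>0)&(abs(C[...,0]-.633)<.008)&(abs(C[...,1]-.176)<.012)&(abs(C[...,2]-.037)<.012)
    p=C[m]; f=least_squares(lambda q:np.linalg.norm(p-q,axis=1)-.008,[.636,.177,.035],loss="soft_l1",f_scale=.001)
    print(len(p),f.x,np.abs(f.fun).mean())
    B=f.x
    for a in (1.0,1.15,1.3):
        a=np.radians(a);u=np.array([-np.sin(a),np.cos(a)])
        t=(B[:2]-[.4973,-.0045])@u; print("travel",t,"knob target",np.array([.4973,-.0045])+t*u)
E
```

```text
355 [0.63752427 0.17673791 0.03556228] 0.00054995044042525
travel 0.17876305815003501 knob target [0.49418015 0.17423583]
travel 0.17838711479524497 knob target [0.49371978 0.17385118]
travel 0.178009948795144 knob target [0.49326143 0.17346413]
```

Ball centre is about (0.6375,0.1767,0.0356), at the specified 35 mm height, so the knob target is about y = 0.174. Sliding, with a check where the arm passes over the driver.

```bash
python3 -m creep '[[[4,0,0],0],[[8,-0.2,0],0],[[8,-0.2,0],0],[[8,-0.2,0],0],[[8,-0.2,0],0],[[4,0,0],0],[[0,0,0],0],[[0,0,0],0]]'; python3 wr.py w9
python3 - <<'E'
import sys; sys.path.insert(0,'.')
from h import *
im,D=camera("side"); cv2.imwrite("pics/side9.png",cv2.resize(im[90:250,200:380],None,fx=4,fy=3.6,interpolation=2))
E
```

```text
time_s: 14.38
ee_pos: [0.4949, 0.0657, 0.0464]
eef_rot: [-0.0, 0.707, 0.707, -0.0]
ft_force: [-2.0, 1.1, 5.8]
finger_gap: 0.212
t 14.3833 tcp [0.4949 0.0657 0.0464] q [-1.000e-04  7.071e-01  7.071e-01 -0.000e+00] gap 0.212 F [-1.99  1.1   5.81]
```

View pics/side9.png

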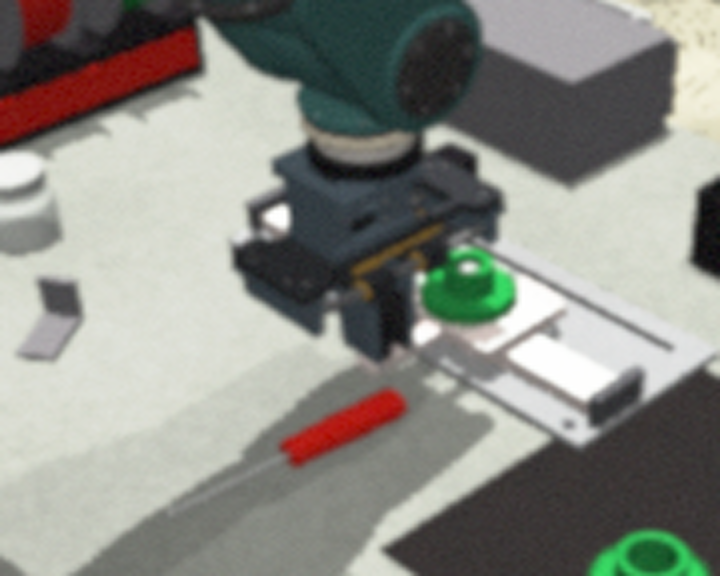

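The carriage moves with the knob, the gear stays seated, and the driver is unmoved. Continuing to about 19 mm short.

```bash
python3 -m creep '[[[5,-0.2,0],0],[[10,-0.2,0],0],[[12,-0.3,0],0],[[12,-0.3,0],0],[[12,-0.3,0],0],[[10,-0.2,0],0],[[8,-0.2,0],0],[[8,-0.2,0],0],[[6,-0.1,0],0],[[4,0,0],0],[[2,0,0],0],[[0,0,0],0],[[0,0,0],0]]'
python3 -m creep '[[[1,0,0],0],[[1,0,0],0],[[1,0,0],0],[[1,0,0],0]]'
python3 -m creep '[[[1,0,0],0],[[1,0,0],0],[[1,0,0],0],[[1,0,0],0]]'
```

```text
time_s: 15.57
ee_pos: [0.4928, 0.1547, 0.0463]
eef_rot: [-0.0, 0.707, 0.707, -0.0]
ft_force: [-3.1, 2.5, 5.6]
finger_gap: 0.215
time_s: 15.9
ee_pos: [0.4927, 0.1581, 0.0463]
eef_rot: [0.0, 0.707, 0.707, -0.0]
ft_force: [-2.6, -5.8, 8.1]
finger_gap: 0.211
time_s: 16.23
ee_pos: [0.4926, 0.1621, 0.0463]
eef_rot: [-0.0, 0.707, 0.707, -0.001]
ft_force: [-3.4, -6.2, 9.4]
finger_gap: 0.212
```

```bash
for i in 1 2; do python3 -m creep '[[[1,0,0],0],[[1,0,0],0]]'; done; for i in 1 2 3 4; do python3 -m creep '[[[1,0,0],0]]'; done
```

```text
time_s: 16.4
ee_pos: [0.4926, 0.1641, 0.0463]
eef_rot: [-0.0, 0.707, 0.707, -0.001]
ft_force: [-3.6, -6.2, 7.7]
finger_gap: 0.217
time_s: 16.57
ee_pos: [0.4925, 0.1661, 0.0463]
eef_rot: [-0.0, 0.707, 0.707, -0.001]
ft_force: [-3.9, -6.6, 9.5]
finger_gap: 0.208
time_s: 16.65
ee_pos: [0.4925, 0.1671, 0.0463]
eef_rot: [-0.0, 0.707, 0.707, -0.001]
ft_force: [-3.7, -5.9, 9.3]
finger_gap: 0.21
time_s: 16.73
ee_pos: [0.4925, 0.1681, 0.0463]
eef_rot: [-0.0, 0.707, 0.707, -0.001]
ft_force: [-4.1, -5.6, 9.8]
finger_gap: 0.21
time_s: 16.82
ee_pos: [0.4925, 0.1691, 0.0463]
eef_rot: [-0.0, 0.707, 0.707, -0.001]
ft_force: [-4.0, -4.1, 9.3]
finger_gap: 0.212
time_s: 16.9
ee_pos: [0.4925, 0.1702, 0.0463]
eef_rot: [-0.0, 0.707, 0.707, -0.001]
ft_force: [-4.3, -2.2, 9.1]
finger_gap: 0.212
```

The push is dropping, so the carriage is within 5 mm of the notch. Continuing in 1 mm and 0.5 mm steps.

```bash
for i in 1 2 ; do python3 -m creep '[[[1,0,0],0]]'|grep -E "ee_pos|force"; done;  for i in 1 2 ; do python3 -m creep '[[[0.5,0,0],0]]'|grep -E "ee_pos|force"; done; python3 -m creep '[[[0,0,0],0],[[0,0,0],0],[[0,0,0],0]]'
```

```text
ee_pos: [0.4924, 0.1713, 0.0463]
ft_force: [-5.8, -2.3, 9.7]
ee_pos: [0.4924, 0.1723, 0.0463]
ft_force: [-5.6, -0.4, 9.3]
ee_pos: [0.4924, 0.173, 0.0463]
ft_force: [-5.8, -0.8, 9.2]
ee_pos: [0.4924, 0.1735, 0.0463]
ft_force: [-5.3, -1.0, 8.8]
time_s: 17.48
ee_pos: [0.4924, 0.1735, 0.0463]
eef_rot: [-0.0, 0.707, 0.707, -0.0]
ft_force: [-5.0, 0.3, 8.1]
finger_gap: 0.215
```

```bash
for i in 1 2 3 ; do python3 -m creep '[[[0.5,0,0],0]]'|grep -E "ee_pos|force"; done
```

```text
ee_pos: [0.4924, 0.1739, 0.0463]
ft_force: [-4.9, -1.6, 8.7]
ee_pos: [0.4924, 0.1743, 0.0463]
ft_force: [-5.7, -2.2, 8.7]
ee_pos: [0.4924, 0.1748, 0.0463]
ft_force: [-4.8, -4.6, 9.7]
```

The push rises again past about 0.174, which brackets the notch at y = 0.1735. Backing off 1 mm and checking.

```bash
for i in 1 2 3; do python3 -m creep '[[[-0.5,0,0],0]]'|grep -E "ee_pos|force"; done;  python3 -m creep '[[[0,0,0],0],[[0,0,0],0],[[0,0,0],0],[[0,0,0],0]]'; python3 - <<'E'
from wr import *
im,D,C,pp=look("w10")
def sel(x0,x1,y0,y1,z0,z1): return (D>0)&(C[...,0]>x0)&(C[...,0]<x1)&(C[...,1]>y0)&(C[...,1]<y1)&(C[...,2]>z0)&(C[...,2]<z1)
for nm,a in dict(post=(.574,.594,.165,.185,.0715,.076),boss=(.54,.63,.13,.22,.077,.083),disc=(.54,.63,.13,.22,.05,.057)).items():
    p=C[sel(*a)]
    if len(p)<5: print(nm,len(p)); continue
    A=np.c_[p[:,:2]-p[:,:2].mean(0),np.ones(len(p))]
    print(nm,len(p),p.mean(0).round(4),np.round([*cv2.minEnclosingCircle(p[:,:2].astype(np.float32))[0],cv2.minEnclosingCircle(p[:,:2].astype(np.float32))[1]],4),np.linalg.lstsq(A,p[:,2],rcond=None)[0].round(4))
for n in("scene","side"):
    i2,D2=camera(n); cv2.imwrite(f"pics/{n}10.png",i2)
    cr=i2[150:310,240:460] if n=="scene" else i2[90:230,220:400]
    cv2.imwrite(f"pics/{n}10c.png",cv2.resize(cr,None,fx=3.6,fy=3.6,interpolation=2))
E
```

```text
ee_pos: [0.4924, 0.1744, 0.0463]
ft_force: [-5.1, 0.6, 8.5]
ee_pos: [0.4924, 0.174, 0.0463]
ft_force: [-5.4, 2.4, 8.3]
ee_pos: [0.4924, 0.1736, 0.0463]
ft_force: [-6.1, 2.9, 7.6]
time_s: 18.32
ee_pos: [0.4924, 0.1736, 0.0463]
eef_rot: [-0.0, 0.707, 0.707, -0.0]
ft_force: [-5.4, 1.5, 8.5]
finger_gap: 0.214
t 18.3167 tcp [0.4924 0.1736 0.0463] q [-4.000e-04  7.072e-01  7.070e-01 -4.000e-04] gap 0.214 F [-5.39  1.47  8.48]
post 405 [0.5838 0.1765 0.0741] [0.5843 0.1753 0.0098] [-0.022   0.0002  0.0741]
boss 1048 [0.5799 0.1849 0.08  ] [0.5819 0.176  0.0188] [0.0178 0.0048 0.08  ]
disc 3292 [0.5775 0.1941 0.0542] [0.5823 0.1755 0.0372] [ 0.008  -0.0179  0.0542]
```

View pics/w10.png

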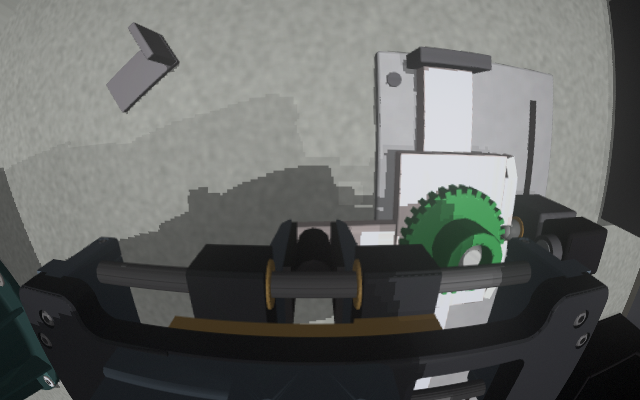

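View pics/scene10c.png

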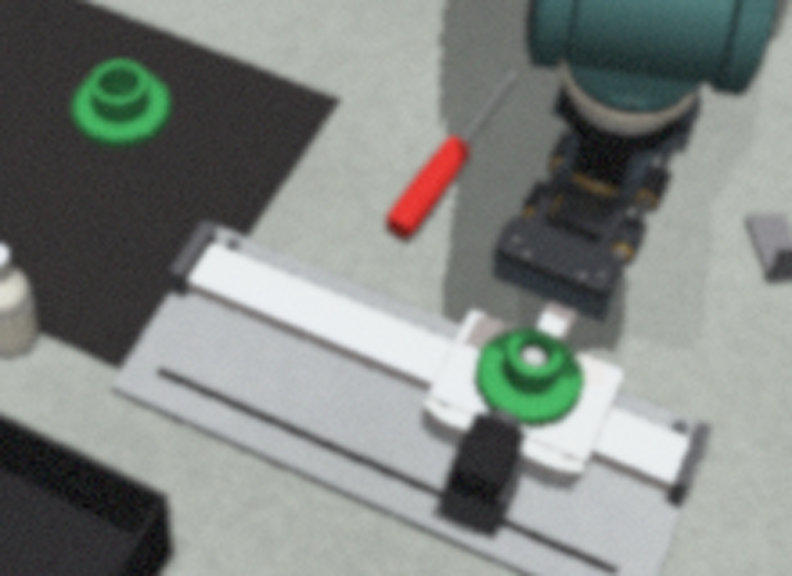

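View pics/side10c.png

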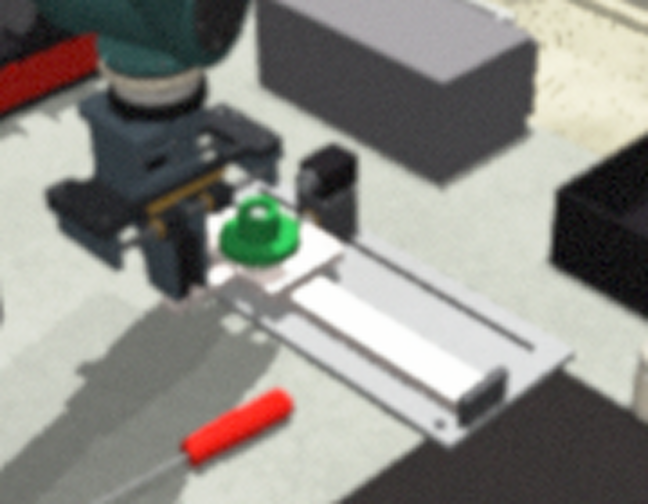

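Gear seated, ball meeting the carriage side at (513,228) in the wrist view, and the driver and others unmoved. Forward and backward pushes balance at y ≈ 0.174, matching the camera target. One small final trim, then I hand in.

```bash
python3 -m creep '[[[0.3,0,0],0],[[0,0,0],0],[[0,0,0],0],[[0,0,0],0],[[0,0,0],0],[[0,0,0],0]]'; python3 - <<'E'
from station import *
s=state(); print(s["time_s"],s["ee_pos"],s["finger_gap"],s["ft_force"]); print(job_done())
E
```

```text
time_s: 18.97
ee_pos: [0.4924, 0.1738, 0.0463]
eef_rot: [-0.0, 0.707, 0.707, -0.0]
ft_force: [-6.0, 0.1, 9.2]
finger_gap: 0.215
18.9667 [0.49240269 0.17376451 0.04631674] 0.2153345250817552 [-5.97477144  0.07430094  9.15022111]
the job is handed in; nothing more can be done
None
```

I put gear_mid on the post boss up, then gripped the knob and slid the carriage to the ball. I handed in at 19.0 s (limit 64 s), still gripping the knob with the carriage held at the notch.

**Gear:** I picked it by its measured 37 mm boss; the other two measured 32 and 46 mm. After release its disc top was at 54.4 mm and its boss top at 80.2 mm. Its slope was under 0.002 rad, and its centre was within about 1 mm of the post.

**Notch:** The push dropped from about 6 N to under 1 N from y ≈ 0.168, and rose again past 0.1745. Forward and backward pushes balanced at about 0.174, which matches the target computed from the ball's position. I handed in at y = 0.1738 with the fingers closed on the knob at 19.6 mm and almost no force along the slide.

**Disagreements:**
- The push on the flat read about 6 N, above the stated 3 to 5 N. This may be an offset in the force sensor, because the side and vertical forces also read about 6 N and 9 N while holding the knob.
- In the last wrist picture the gear was partly hidden, so its centre read about 2.5 mm from the post and its slope up to 0.018 rad. I relied on the clear view taken right after release, and the last scene and side pictures still show it flat.
- I only checked the other things by eye in the last pictures. The wide gear, driver, bracket and glue bottle looked unmoved. The last enlarged views did not cover everything, and I did not recheck the narrow gear.

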